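Put the mixed-up nursery pots back on their own saucers

ROBOT

A 7-joint arm with a two-finger parallel gripper is mounted at the origin on the work surface. World frame = base frame: x ahead of the robot, y to its left, z up, the work surface at z = 0. Lengths are in m, angles in degrees, forces in N, time in s.
With the tool pointing down it reaches from about 0.425 to 0.875 m from the base axis. Payload 4.7 kg.
Tool frame: the origin (TCP) lies between the finger pads; the fingertips stand 22 mm ahead of it and the grasp point (between the pads) lies 3 mm ahead of it; z points along the fingers, y is the line along which they close (so a half turn about z gives the same grasp; the last joint's range is limited). The gripper opens to 87 mm and grips with 3 to 60 N. Pads are 19 mm wide; open, the fingers measure 117 mm over their backs; the gripper's body (75 mm by 190 mm) begins 51 mm behind the grasp point.
Start: joints at [-73.447, 18.392, -4.016, 83.108, 1.295, 78.541, -3.26], TCP at [0.176, 0.626, 0.221] pointing down, gripper open.
Joint ranges: [-163.93, 163.93], [-17.29, 119.83], [-79.2, 71.16], [3.27, 140.29], [-89.18, 269.18], [5.43, 117.66], [-154.24, 154.24]. Speed limits (degrees/s): [147.25, 147.25, 180, 180, 180, 180, 180].

INTERFACE

Orientations are given as [roll, pitch, yaw] about the fixed x, y, z axes, in that order (R = Rz(yaw) Ry(pitch) Rx(roll)).
In Python, from cell import env gives the robot as it stands.
- The arm moves only by the tool drive_tool, never from a script. Its argument "moves" is a list of rows, each a list of 3 entries, a list of its own where there are three numbers: the shift along the tool's x, y, z in mm, then the turn, a rotation vector about the tool's x, y, z in rad, then the closure, from 0 (fully open) to 1 (shut). In form: [[[x, y, z], [wx, wy, wz], jaw], ...]. A call has 1 to 12 rows; each row shifts and turns the commanded pose from where the row before left it, along the tool's axes as they then stand; what a row does not reach is not made up. A row lasts 1/12 s, in which the tool goes at most 41.7 mm and 7.16 degrees, less where a joint would pass 70% of its speed; a pose out of reach is approached as far as the arm can. A call with a gripper value outside its range is refused whole. The fingers move at their own pace and stop on an object; "newtons" is the grip in N (left out, the last holds). Time passes only in rows, so rows that do not move let the fingers close. It gives the time, the measured TCP pose, the force, the opening and the grip force at its end, in the units of the state.
- env.get_obs(): the state, without advancing time (a new reading comes with each control period).
- env.read_camera(name): name is "scene" or "top" or "wrist"; returns (picture, depth): 384x512x3 uint8, blue, green, red; 384x512 float32, m along the optical axis (not along the pixel's ray), 0 where there is no reading.
- env.get_calibration(name): a dict with "fx", "fy", "cx", "cy" (pixels), "k1" (the pictures are not rectified: a ray, as slopes to the right and down, at radius r is drawn at 1 + k1 r^2 times it, then the intrinsics apply), "T" (4x4, takes a point from camera to world coordinates). Camera axes: x right, y down, z forward; pixel columns grow to the right and rows downward; lengths in m; the calibration is good to about 2 mm. A picture is of the moment at which its call begins: read the wrist's pose just before it. get_calibration takes no time and is no camera call; for the wrist camera it gives the pose at the moment of the call.
- env.sign_off(): hands the job in; it is judged then, once.
The state is a dict: "time_s": time; "qpos": joint angles; "joint_velocities": joint speeds; "effort": joint torques, N m; "tool_pos": TCP position; "tool_rot": TCP orientation; "force": force on the tool from outside, world axes, zero at the start; "wrist_torque": the same for the moment, N m; "grip_width": finger opening in m; "grasp_force": force on a finger pad.
Only numpy, scipy, OpenCV 4.12 (cv2) and the standard library are available. Lean on these libraries where they do the work, as an engineer would, in place of code of your own. Each camera call takes 0.05 s, during which the arm holds its last target. There are 200 camera calls.

TASK

Each of the three empty nursery pots has been left on the wrong drip saucer: put every pot on the saucer of its own shape (round on round, square on square, oblong on oblong), standing upright in the middle of the saucer's floor, with the sides of the square and oblong pots parallel to those of their saucers. The cork pad is free for parking a pot on the way. Keep the pots upright throughout, and do not shift or knock over the jar, the tin or the wooden tamper that stand among them.

Things in the scene. Friction and masses are not known exactly. Their poses are not given: they have to be found in the camera images.
- round_pot: Round empty black plastic nursery pot, open at the top, 72 mm tall, upright; a rim band, the widest part, runs round its top 22 mm (50 to 72 mm above its foot) and is where to grip it from outside; about 65 g; loose. Origin: centre of the underside, z up. Rim band 57 mm across, foot 46 mm across. At the start it stands on a wrong saucer.
- square_pot: Square empty black plastic nursery pot, open at the top, 72 mm tall, upright; a rim band, the widest part, runs round its top 22 mm (50 to 72 mm above its foot) and is where to grip it from outside; about 65 g; loose. Origin: centre of the underside, z up, x and y along its sides. Rim band 56 by 56 mm, foot 48 by 48 mm. At the start it stands on a wrong saucer, turned anyhow.
- oblong_pot: Oblong (rectangular) empty black plastic nursery pot, open at the top, 72 mm tall, upright; a rim band, the widest part, runs round its top 22 mm (50 to 72 mm above its foot) and is where to grip it from outside; about 65 g; loose. Origin: centre of the underside, z up, x along its length. Rim band 88 by 48 mm, foot 80 by 40 mm. At the start it stands on a wrong saucer, turned anyhow.
- round_saucer: Round grey plastic drip saucer, 124 mm across, fixed to the bench, 10 mm high at its lip, lip 5 mm wide, inner floor 4 mm above the bench. Origin: centre of the underside, z up.
- square_saucer: Square grey plastic drip saucer, 112 by 112 mm, fixed to the bench, 10 mm high at its lip, lip 5 mm wide, inner floor 4 mm above the bench. Origin: centre of the underside, z up, x and y along its sides.
- oblong_saucer: Oblong grey plastic drip saucer, 140 by 84 mm, fixed to the bench, 10 mm high at its lip, lip 5 mm wide, inner floor 4 mm above the bench. Origin: centre of the underside, z up, x along its length.
- pad: Square cork pad, 100 by 100 by 4 mm, fixed to the bench; empty at the start, a free spot. Origin: centre of the underside, z up; its top is 4 mm higher.
- jar: Bystander: closed seed jar, 56 mm across, 85 mm tall, upright, loose. Origin: centre of the underside.
- tin: Bystander: low round steel tin, 50 mm across, 32 mm tall, loose. Origin: centre of the underside.
- tamper: Bystander: turned wooden soil tamper standing on its 48 mm disc, knob up, 70 mm tall, loose. Origin: centre of the underside.
Things that resemble listed ones, but are neither listed nor needed, are in the scene too. Leave any turquoise look-alike of the square_pot alone. Leave any blue or purple look-alike of the oblong_pot alone.

How it is judged (in metres and radians):
At the end, for the whole second after the job is handed in: Each pot rests on the floor of the saucer of its shape, centres within 15 mm, underside less than 9 mm above the saucer's, upright within 0.1 rad, at rest; oblong pot along its saucer and square pot parallel to its saucer (any quarter turn) within 0.26 rad (horizontal distance between round_pot and round_saucer below 0.015 m and z of round_pot in the frame of round_saucer between 0 and 0.009 m and angle between each of round_pot, square_pot, oblong_pot's own z axis and vertical below 0.1 rad and linear speed of each of round_pot, square_pot, oblong_pot below 0.02 m/s and angular speed of each of round_pot, square_pot, oblong_pot below 0.2 rad/s and horizontal distance between square_pot and square_saucer below 0.015 m and z of square_pot in the frame of square_saucer between 0 and 0.009 m and horizontal distance between oblong_pot and oblong_saucer below 0.015 m and z of oblong_pot in the frame of oblong_saucer between 0 and 0.009 m and angle between the x axis of oblong_pot and the x axis of oblong_saucer, either way round below 0.26 rad and (angle between the x axis of square_pot and the x axis of square_saucer, either way round below 0.26 rad or angle between the x axis of square_pot and the y axis of square_saucer, either way round below 0.26 rad)); the robot touches nothing.
It fails at once if a pot is tipped over (more than about 40 degrees) (angle between any of round_pot, square_pot, oblong_pot's own z axis and vertical above 0.7 rad).
It fails at once if the jar is shifted by more than 30 mm or tipped (distance of jar from where it was at the start of the episode above 0.03 m or angle between jar's own z axis and vertical above 0.5 rad).
It fails at once if the tin is shifted by more than 30 mm or tipped (distance of tin from where it was at the start of the episode above 0.03 m or angle between tin's own z axis and vertical above 0.5 rad).
It fails at once if the tamper is shifted by more than 30 mm or tipped (distance of tamper from where it was at the start of the episode above 0.03 m or angle between tamper's own z axis and vertical above 0.5 rad).
It also fails if it takes over 120 s, if anything falls off the work surface, if the arm or the gripper's body presses on something with over 40 N, if the wrist force passes 120 N, or if a joint passes its speed limit or range.

## Working session

There is one attempt and no reset: what is moved stays moved. The work goes in short steps, Python scripts to look and compute and a tool call to move; the robot and the scene stay as the last step left them, time stands still between calls to the robot, and variables do not carry over. Pictures are saved under pics/ and viewed, at most 14 in all, crops included, and the job is handed in when it is done.

Besides the shell and the picture viewer there is one more tool, called after "Call:" as name([rows], argument=value, ...), one row to a line, values as JSON. drive_tool: Moves the arm, as the interface text tells. Its arguments: {"type":"object","properties":{"moves":{"type":"array"},"newtons":{"type":"number"}},"required":["moves"]}

```bash
mkdir -p pics; ls; cat > h.py <<'E'
import numpy as np, cv2
from cell import env
def ray(cal,u,v):
    K=np.array([[cal['fx'],0,cal['cx']],[0,cal['fy'],cal['cy']],[0,0,1.]])
    p=cv2.undistortPoints(np.array(uv(u,v),float).reshape(-1,1,2),K,np.array([cal['k1'],0,0,0.]))[:,0]
    d=np.c_[p,np.ones(len(p))]; T=np.array(cal['T'])
    return T[:3,3], d@T[:3,:3].T
def uv(u,v): return np.c_[np.atleast_1d(u),np.atleast_1d(v)]
def plane(cal,u,v,z):
    o,d=ray(cal,u,v); return o+d*((z-o[2])/d[:,2])[:,None]
E
python3 - <<'E'
from h import *
for n in ['top','scene']:
    im,d=env.read_camera(n); cv2.imwrite(f'pics/{n}0.png',im); np.savez(f'{n}0.npz',im=im,d=d)
    c=env.get_calibration(n); print(n,c['fx'],c['cx'],c['cy'],c['k1'],np.round(c['T'],3).tolist())
    cv2.imwrite(f'pics/{n}0b.png',cv2.resize(im,(800,600)))
o=env.get_obs(); print(o['tool_pos'],o['tool_rot'],o['time_s'],o['grip_width'])
E
```

```text
pics
top 490.3776423988042 252.6276303039651 194.2263495037456 -0.1304322177668456 [[-0.007, -0.982, 0.187, 0.21], [-1.0, 0.007, 0.003, -0.026], [-0.004, -0.187, -0.982, 1.397], [0.0, 0.0, 0.0, 1.0]]
scene 432.60037040062923 250.8878640135194 197.89156188082507 -0.10070952471525996 [[-0.815, 0.313, -0.488, 1.19], [0.58, 0.436, -0.688, 0.99], [-0.003, -0.844, -0.536, 0.827], [0.0, 0.0, 0.0, 1.0]]
[0.17627881 0.62512099 0.21987281] [-1.79901223e+02  4.75939407e-03  1.64257390e+02] 0.1 0.08711400707443859
```

View pics/top0b.png

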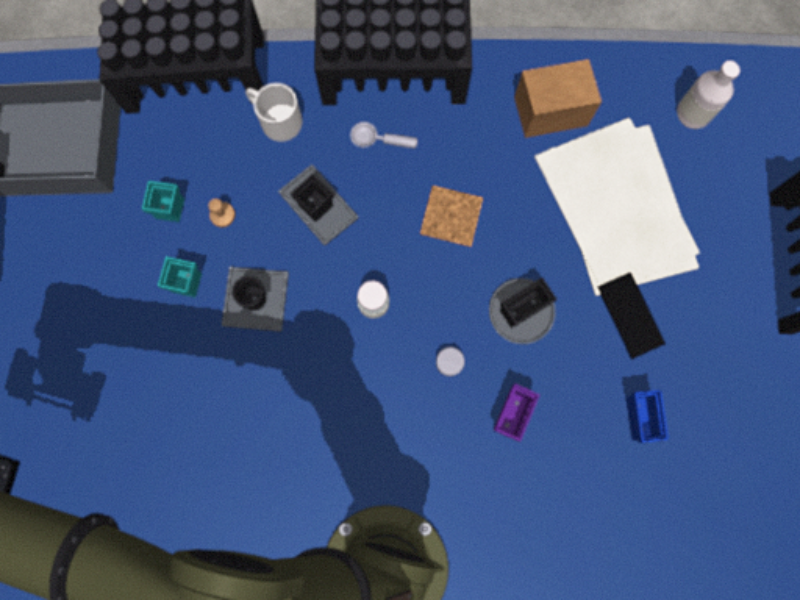

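View pics/scene0b.png

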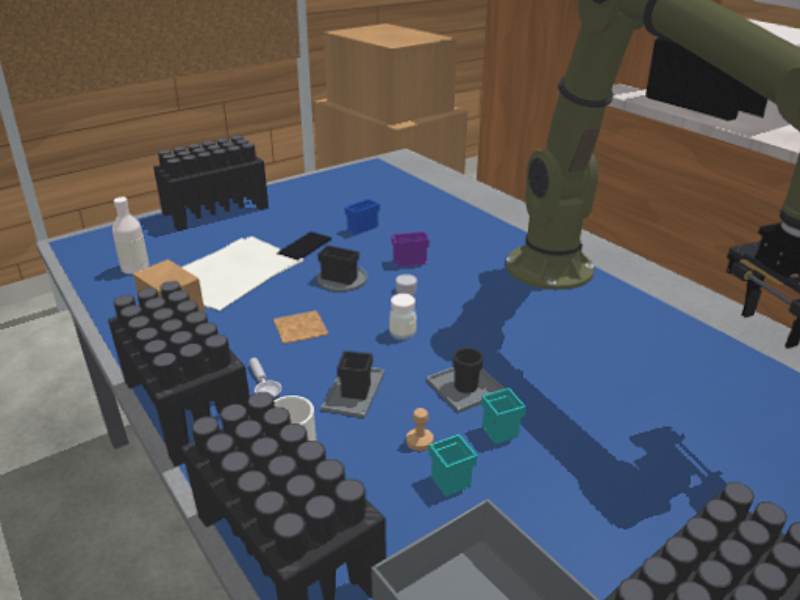

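The top view (800x600) shows:
- The round pot at (250,293), on the square saucer.
- The square pot at (314,197), on the oblong saucer.
- The oblong pot at (525,303), on the round saucer.
- The pad at (452,215), jar at (373,298), tin at (450,360) and tamper at (220,212).

The turquoise pots at (162,200) and (180,275), purple (517,410) and blue (648,415) are decoys. So is the flat black slab at (630,315), which has no height. The black pots standing on saucers are the ones meant.

```bash
cat > m.py <<'E'
from h import *
z=np.load('top0.npz'); im,d=z['im'],z['d']; c=env.get_calibration('top')
v,u=np.mgrid[:384,:512]; o,r=ray(c,u.ravel(),v.ravel()); P=(o+r*d.ravel()[:,None]).reshape(384,512,3)
hsv=cv2.cvtColor(im,cv2.COLOR_BGR2HSV)
def box(x0,y0,x1,y1):
    m=np.zeros((384,512),bool); m[int(y0*.64):int(y1*.64),int(x0*.64):int(x1*.64)]=1; return m
def big(m):
    n,l,s,_=cv2.connectedComponentsWithStats(m.astype(np.uint8)); return l==1+np.argmax(s[1:,4])
def rep(n,m,z):
    y,x=np.nonzero(big(m)); q=plane(c,x,y,z)[:,:2].astype(np.float32)*1000
    h=cv2.convexHull(q); R=cv2.minAreaRect(h); C=cv2.minEnclosingCircle(h)
    print(n,'rect',np.round(R[0]),np.round(R[1]),round(R[2],1),'circ',np.round(C[0]),round(2*C[1]),'h',np.round(np.percentile(P[y,x,2],[5,50,95])*1000))
S=hsv[...,1]; V=hsv[...,2]; Z=P[...,2]
grey=(S<110)
for n,b in dict(square_s=(215,255,300,340),oblong_s=(265,155,370,255),round_s=(478,265,565,352)).items():
    rep(n,box(*b)&grey&(Z<.03),.010)
for n,b in dict(round_p=(215,255,300,340),square_p=(265,155,370,255),oblong_p=(478,265,565,352)).items():
    rep(n,box(*b)&(Z>.045),.076)
hs=hsv[...,0]
rep('pad',box(400,170,500,260)&((hs<30)&(S>60)),.004)
rep('jar',box(345,265,400,330)&(Z>.07),.085)
rep('tin',box(430,335,475,385)&(Z>.02),.032)
rep('tamper',box(200,185,245,235)&(Z>.05),.065)
rep('turq1',box(130,170,190,228)&(Z>.04),.072); rep('turq2',box(150,250,206,305)&(Z>.04),.072)
a=im[95:225,130:375]; cv2.imwrite('pics/crop1.png',cv2.resize(a,None,fx=3.2,fy=3.2,interpolation=cv2.INTER_CUBIC))
w=env.get_calibration('wrist'); T=np.array(w['T']); print(w['fx'],np.round(T,3).tolist())
E
python3 m.py
```

```text
square_s rect [486. 238.] [115. 115.] 84.4 circ [487. 239.] 156 h [-0.  5. 13.]
oblong_s rect [667. 123.] [142.  85.] 40.1 circ [668. 123.] 162 h [-0.  6. 15.]
round_s rect [ 458. -254.] [123. 118.] 34.1 circ [ 460. -257.] 127 h [-0.  6. 13.]
round_p rect [483. 238.] [57. 53.] 1.5 circ [483. 238.] 61 h [51. 71. 79.]
square_p rect [663. 128.] [61. 62.] 46.4 circ [663. 128.] 81 h [50. 69. 79.]
oblong_p rect [ 463. -257.] [49. 93.] 31.4 circ [ 464. -258.] 102 h [55. 70. 80.]
pad rect [ 645. -130.] [99. 99.] 75.1 circ [ 645. -130.] 137 h [-1.  4. 10.]
jar rect [474.  19.] [46. 50.] 89.8 circ [474.  18.] 51 h [79. 85. 89.]
tin rect [ 362. -119.] [48. 48.] 89.5 circ [ 363. -120.] 50 h [28. 32. 37.]
tamper rect [649. 307.] [28. 25.] 46.7 circ [649. 307.] 30 h [58. 68. 72.]
turq1 rect [661. 406.] [67. 63.] 81.0 circ [663. 408.] 80 h [46. 64. 75.]
turq2 rect [517. 368.] [63. 59.] 75.7 circ [517. 369.] 82 h [46. 64. 76.]
315.68803103155574 [[0.271, 0.928, 0.256, 0.106], [0.963, -0.261, -0.074, 0.645], [-0.002, 0.267, -0.964, 0.384], [0.0, 0.0, 0.0, 1.0]]
```

View pics/crop1.png

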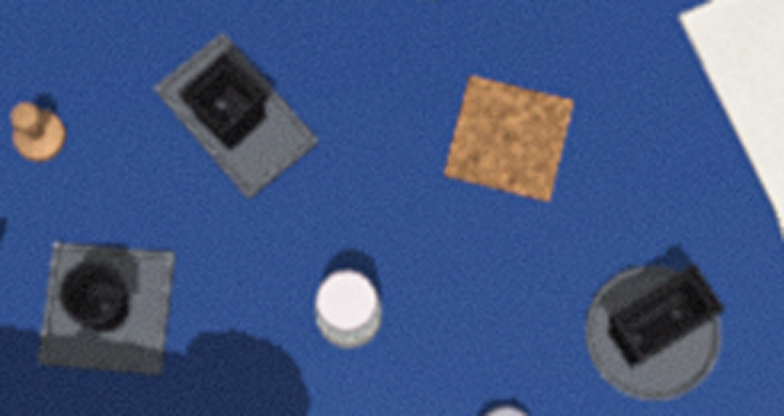

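The enlarged crop confirms the three black pots. The square pot is at (227,100) on the oblong saucer, the round pot at (97,295) on the square saucer, and the oblong pot at (665,315) on the round saucer. Sizes match the given ones. The plan is to move oblong to the pad, round to the round saucer, square to the square saucer, then oblong to its own saucer.

Call:
drive_tool([
  [[-32,-20,0],[0,0,0],0],
  [[-32,-20,0],[0,0,0],0],
  [[-32,-20,0],[0,0,0],0],
  [[-32,-20,0],[0,0,0],0],
  [[-32,-20,0],[0,0,0],0],
  [[-32,-20,0],[0,0,0],0],
  [[-32,-20,0],[0,0,0],0],
  [[-32,-20,0],[0,0,0],0],
  [[-32,-20,0],[0,0,0],0],
  [[-32,-20,0],[0,0,0],0],
  [[-32,-20,0],[0,0,0],0],
  [[-32,-20,0],[0,0,0],0],
], newtons=12)

```text
time_s: 1.1
tool_pos: [0.4816, 0.2887, 0.2206]
tool_rot: [-180.0, -0.0, 164.3]
force: [0.9, 0.8, -1.1]
grip_width: 0.0873
grasp_force: 0.0
```

```bash
cat > p.py <<'E'
# usage: p.py x y z(mm, TCP) yaw : total turn wz (rad), then shift in tool axes after turning
import sys; from h import *
from scipy.spatial.transform import Rotation as R
x,y,z,yaw=map(float,sys.argv[1:5]); o=env.get_obs()
p=np.array(o['tool_pos'])*1000; e=np.array(o['tool_rot'])
A=R.from_euler('xyz',e,degrees=True); B=R.from_euler('xyz',[180,0,yaw],degrees=True)
w=(A.inv()*B).as_rotvec(); s=B.inv().apply(np.array([x,y,z])-p); n=A.inv().apply(np.array([x,y,z])-p)
print('t',o['time_s'],'pose',p.round(1),e.round(1),'w',o['grip_width'],'f',o['grasp_force'],'q1,q7',o['qpos'][0],o['qpos'][6])
print('turn',w.round(3),'rows',np.linalg.norm(w)/.125,'| shift after turn',s.round(1),'rows',np.linalg.norm(s)/41.7,'| shift no turn',n.round(1))
E
python3 p.py 463 -257 200 121.4
```

```text
t 1.1 pose [481.6 288.7 220.6] [-180.    -0.   164.3] w 0.08728715829833683 f 0.0 q1,q7 -45.48807720221007 42.099436324047424
turn [-0.    -0.     0.748] rows 5.98461179446871 | shift after turn [-456.1 -300.2   20.6] rows 13.10393113989801 | shift no turn [-130.1 -530.3   20.7]
```

Call:
drive_tool([
  [[0,-33,0],[0,0,0.1247],0],
  [[0,-33,0],[0,0,0.1247],0],
  [[0,-33,0],[0,0,0.1247],0],
  [[0,-30,0],[0,0,0.1247],0],
  [[0,-30,0],[0,0,0.1247],0],
  [[0,-30,0],[0,0,0.1247],0],
  [[-30,-20,0],[0,0,0],0],
  [[-30,-20,0],[0,0,0],0],
  [[-30,-20,0],[0,0,0],0],
  [[-30,-20,0],[0,0,0],0],
])

```text
time_s: 1.93
tool_pos: [0.3738, -0.0057, 0.2209]
tool_rot: [179.9, -0.0, 121.6]
force: [-0.3, 1.0, 0.8]
grip_width: 0.0871
grasp_force: 0.0
```

```bash
python3 p.py 463 -257 200 121.4
```

```text
t 1.9333 pose [373.8  -5.7 220.9] [179.9  -0.  121.6] w 0.08706028026531185 f 0.0 q1,q7 -17.93694988175146 24.47951578270488
turn [ 0.001 -0.     0.003] rows 0.02499842222806472 | shift after turn [-261.   -54.8   20.9] rows 6.41409650863216 | shift no turn [-260.8  -55.5   20.8]
```

Call:
drive_tool([
  [[-37,-8,0],[0,0,0],0],
  [[-37,-8,0],[0,0,0],0],
  [[-37,-8,0],[0,0,0],0],
  [[-37,-8,0],[0,0,0],0],
  [[-37,-8,0],[0,0,0],0],
  [[-37,-8,0],[0,0,0],0],
  [[-30,-5,0],[0,0,0],0],
  [[0,0,0],[0,0,0],0],
  [[0,0,0],[0,0,0],0],
])

```text
time_s: 2.68
tool_pos: [0.4599, -0.2494, 0.2201]
tool_rot: [-179.9, -0.0, 121.2]
force: [-0.7, 0.0, -0.2]
grip_width: 0.0872
grasp_force: 0.0
```

```bash
python3 p.py 463 -257 200 121.4
cat > w.py <<'E'
# w.py name zlo zhi plane: wrist view; blobs of near-grey things in a height band
import sys; from h import *
n=sys.argv[1]; c=env.get_calibration('wrist'); im,d=env.read_camera('wrist')
cv2.imwrite(f'pics/{n}.png',im); np.savez(f'{n}.npz',im=im,d=d,T=np.array(c['T']))
v,u=np.mgrid[:384,:512]; o,r=ray(c,u.ravel(),v.ravel()); P=(o+r*d.ravel()[:,None]).reshape(384,512,3)
S=cv2.cvtColor(im,cv2.COLOR_BGR2HSV)[...,1]; V=im.max(2)
def rep(m,z,s):
    k,l,st,_=cv2.connectedComponentsWithStats(cv2.morphologyEx(m.astype(np.uint8),cv2.MORPH_OPEN,np.ones((5,5))))
    for i in range(1,k):
        if st[i,4]<1500: continue
        y,x=np.nonzero(l==i); q=(plane(c,x,y,z)[:,:2]*1000).astype(np.float32); h=cv2.convexHull(q); R=cv2.minAreaRect(h); C=cv2.minEnclosingCircle(h)
        print(s,st[i,:4],'rect',np.round(R[0],1),np.round(R[1],1),round(R[2],1),'circ',np.round(C[0],1),round(2*C[1]),'z',np.round(np.percentile(P[y,x,2],[5,50,95])*1000))
Z=P[...,2]; ok=(d>0)
rep(ok&(Z>.060)&(Z<.1)&(V<90),.076,'rim')
rep(ok&(Z<.02)&(S<110),.010,'saucer')
E
python3 w.py w1
```

```text
t 2.6833 pose [ 459.9 -249.4  220.1] [-179.9   -0.   121.2] w 0.08723262610590021 f 0.0 q1,q7 -7.479356041103277 58.29693016742979
turn [-0.002 -0.001 -0.004] rows 0.034038092749184595 | shift after turn [-8.1 -1.3 20.1] rows 0.5206073327405744 | shift no turn [-8.1 -1.3 20.1]
saucer [200 117 102  94] rect [ 456.4 -250.3] [122.9 112.2] 35.9 circ [ 459.6 -254.6] 124 z [ 3.  4. 10.]
saucer [151 281 203  41] rect [ 557.5 -413. ] [283.1  64.8] 31.7 circ [ 564.1 -423.5] 283 z [ 4.  6. 10.]
```

View pics/w1.png

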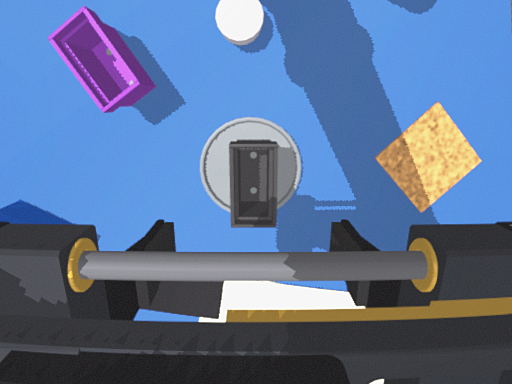

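The wrist view shows the oblong pot (253,183) aligned with the tool, on the round saucer (250,165). The fingers are at (160,250) and (345,250). The rim mask needs fixing.

```bash
sed -i "s/^rep(ok&(Z>.060).*/M=(ok\&(Z>.055)\&(Z<.09)\&(S<90)).astype(np.uint8); M=cv2.morphologyEx(M,cv2.MORPH_OPEN,np.ones((2,2))); M=cv2.morphologyEx(M,cv2.MORPH_CLOSE,np.ones((25,25)))\nrep(M>0,.076,'rim')/" w.py; python3 w.py w2
```

```text
rim [229 143  49  87] rect [ 466.1 -256.2] [48. 90.] 31.4 circ [ 465.6 -256.5] 100 z [ 8. 68. 77.]
saucer [199 118 101  93] rect [ 455.8 -250. ] [121.9 111.3] 34.8 circ [ 459.4 -254.5] 124 z [ 3.  4. 10.]
saucer [150 281 204  41] rect [ 557.4 -411.1] [284.6  64.8] 31.9 circ [ 564.4 -422.4] 285 z [ 4.  6. 10.]
```

Call:
drive_tool([
  [[-8,1,20],[0,0,0],0],
  [[0,0,30],[0,0,0],0],
  [[0,0,30],[0,0,0],0],
  [[0,0,30],[0,0,0],0],
  [[0,0,22],[0,0,0],0],
  [[0,0,12],[0,0,0],0],
  [[0,0,8],[0,0,0],0],
  [[0,0,0],[0,0,0],0],
  [[0,0,0],[0,0,0],1],
  [[0,0,0],[0,0,0],1],
  [[0,0,0],[0,0,0],1],
  [[0,0,0],[0,0,0],1],
], newtons=12)

```text
time_s: 3.78
tool_pos: [0.4664, -0.2545, 0.07]
tool_rot: [179.9, 0.1, 121.4]
force: [-0.5, -0.1, -0.5]
grip_width: 0.0682
grasp_force: 0.0
```

Call:
drive_tool([
  [[0,0,0],[0,0,0],1],
  [[0,0,0],[0,0,0],1],
  [[0,0,0],[0,0,0],1],
  [[0,0,0],[0,0,0],1],
])

```text
time_s: 4.12
tool_pos: [0.4656, -0.2543, 0.069]
tool_rot: [180.0, 0.0, 121.4]
force: [-0.1, -0.1, 0.5]
grip_width: 0.0478
grasp_force: 12.0
```

```bash
python3 p.py 645 -130 160 70
```

```text
t 4.1167 pose [ 465.6 -254.3   69. ] [180.    0.  121.4] w 0.04782944938507303 f 11.99876144528389 q1,q7 -4.911419168112069 64.33702965460513
turn [0.    0.    0.897] rows 7.1741594445759445 | shift after turn [178.2 126.1 -91. ] rows 5.670466792741765 | shift no turn [ 12.7 217.9 -90.9]
```

Call:
drive_tool([
  [[0,0,-10],[0,0,0],1],
  [[0,0,-20],[0,0,0],1],
  [[0,0,-30],[0,0,0],1],
  [[0,0,-30],[0,0,0],1],
  [[0,0,0],[0,0,0.12],1],
  [[0,0,0],[0,0,0.12],1],
  [[0,0,0],[0,0,0.12],1],
  [[0,0,0],[0,0,0.12],1],
  [[0,0,0],[0,0,0.12],1],
  [[0,0,0],[0,0,0.12],1],
  [[0,0,0],[0,0,0.12],1],
  [[0,0,0],[0,0,0],1],
])

```text
time_s: 5.12
tool_pos: [0.4655, -0.2543, 0.1594]
tool_rot: [180.0, -0.0, 73.1]
force: [0.8, -0.7, -0.2]
grip_width: 0.0477
grasp_force: 12.0
```

```bash
python3 p.py 645 -130 160 73.3
```

```text
t 5.1167 pose [ 465.5 -254.3  159.4] [180.   -0.   73.1] w 0.04774816073445704 f 11.99375867843628 q1,q7 -9.76279389335098 12.971367099569687
turn [ 0.    -0.    -0.004] rows 0.031428965351143645 | shift after turn [170.6 136.2  -0.6] rows 5.235765069307782 | shift no turn [171.2 135.5  -0.5]
```

Call:
drive_tool([
  [[20,16,0],[0,0,0],1],
  [[31,24,0],[0,0,0],1],
  [[33,26,0],[0,0,0],1],
  [[33,26,0],[0,0,0],1],
  [[31,25,0],[0,0,0],1],
  [[23,19,0],[0,0,0],1],
  [[0,0,25],[0,0,0],1],
  [[0,0,30],[0,0,0],1],
  [[0,0,18],[0,0,0],1],
  [[0,0,10],[0,0,0],1],
  [[0,0,5],[0,0,0],1],
  [[0,0,0],[0,0,0],1],
])

```text
time_s: 6.12
tool_pos: [0.6442, -0.13, 0.0707]
tool_rot: [-180.0, 0.0, 73.3]
force: [0.1, -0.4, -0.3]
grip_width: 0.0476
grasp_force: 12.0
```

Call:
drive_tool([
  [[0,0,1.5],[0,0,0],1],
  [[0,0,0],[0,0,0],1],
  [[0,0,0],[0,0,0],0],
  [[0,0,0],[0,0,0],0],
  [[0,0,0],[0,0,0],0],
  [[0,0,0],[0,0,0],0],
  [[0,0,0],[0,0,0],0],
  [[0,0,-15],[0,0,0],0],
  [[0,0,-35],[0,0,0],0],
  [[0,0,-35],[0,0,0],0],
  [[0,0,-40],[0,0,0],0],
  [[0,0,-25],[0,0,0],0],
])

```text
time_s: 7.12
tool_pos: [0.6455, -0.1306, 0.2238]
tool_rot: [179.7, -0.0, 73.2]
force: [-0.4, -0.2, 0.8]
grip_width: 0.0867
grasp_force: 0.0
```

```bash
python3 p.py 483 215 220 115
```

```text
t 7.1167 pose [ 645.5 -130.6  223.8] [179.7  -0.   73.2] w 0.08672237908113221 f 0.0 q1,q7 -15.889796118426887 0.6680058120440872
turn [ 0.005  0.001 -0.729] rows 5.829711729271058 | shift after turn [381.9  -1.3   3.8] rows 9.158913965681972 | shift no turn [ 284.1 -255.3    2.8]
```

Call:
drive_tool([
  [[0,0,0],[0,0,-0.1215],0],
  [[0,0,0],[0,0,-0.1215],0],
  [[0,0,0],[0,0,-0.1215],0],
  [[0,0,0],[0,0,-0.1215],0],
  [[0,0,0],[0,0,-0.1215],0],
  [[0,0,0],[0,0,-0.1215],0],
  [[40,1,0],[0,0,0],0],
  [[40,1,0],[0,0,0],0],
  [[40,1,0],[0,0,0],0],
  [[40,1,0],[0,0,0],0],
  [[40,1,0],[0,0,0],0],
  [[40,1,0],[0,0,0],0],
])

```text
time_s: 8.12
tool_pos: [0.5473, 0.0914, 0.2197]
tool_rot: [180.0, -0.0, 115.0]
force: [1.5, 0.3, 0.3]
grip_width: 0.0868
grasp_force: 0.0
```

Call:
drive_tool([
  [[40,1,0],[0,0,0],0],
  [[40,1,0],[0,0,0],0],
  [[40,1,0],[0,0,0],0],
  [[40,0,0],[0,0,0],0],
  [[0,0,0],[0,0,0],0],
  [[0,0,0],[0,0,0],0],
])

```text
time_s: 8.62
tool_pos: [0.4819, 0.239, 0.2194]
tool_rot: [180.0, -0.0, 115.4]
force: [0.7, -0.4, 0.8]
grip_width: 0.0868
grasp_force: 0.0
```

```bash
python3 w.py w3;  python3 p.py 483 238 69 115
```

```text
rim [231 148  56  58] rect [487.4 242. ] [55.3 58.5] 25.4 circ [487.7 242.3] 59 z [ 7. 72. 77.]
saucer [195 102 124 122] rect [486.2 239.9] [112.3 112.7] 84.4 circ [485.9 240.2] 154 z [ 3.  4. 11.]
t 8.6667 pose [483.2 236.5 219.5] [180.    0.  115.1] w 0.08706354067543112 f 0.0 q1,q7 -39.41165573843612 -2.9825377592643973
turn [0.    0.001 0.002] rows 0.019814014580953387 | shift after turn [  1.4   0.5 150.5] rows 3.6081972611927404 | shift no turn [  1.5   0.4 150.5]
```

View pics/w3.png

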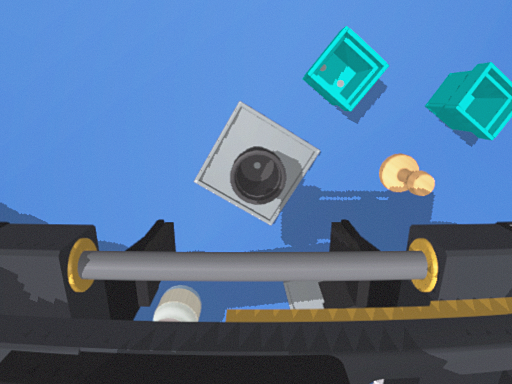

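The wrist view shows the round pot at (258,173) on the square saucer (257,162). The turquoise decoys and the tamper are clear of the fingers. Now to grip it.

Call:
drive_tool([
  [[3.5,5.5,20],[0,0,0],0],
  [[0,0,30],[0,0,0],0],
  [[0,0,30],[0,0,0],0],
  [[0,0,30],[0,0,0],0],
  [[0,0,22],[0,0,0],0],
  [[0,0,11],[0,0,0],0],
  [[0,0,7],[0,0,0],0],
  [[0,0,0],[0,0,0],0],
  [[0,0,0],[0,0,0],1],
  [[0,0,0],[0,0,0],1],
  [[0,0,0],[0,0,0],1],
  [[0,0,0],[0,0,0],1],
])

```text
time_s: 9.67
tool_pos: [0.4877, 0.2421, 0.0706]
tool_rot: [179.9, -0.0, 115.0]
force: [0.0, 0.2, 0.6]
grip_width: 0.0679
grasp_force: 0.0
```

Call:
drive_tool([
  [[0,0,0],[0,0,0],1],
  [[0,0,0],[0,0,0],1],
  [[0,0,0],[0,0,0],1],
  [[0,0,-10],[0,0,0],1],
  [[0,0,-20],[0,0,0],1],
  [[0,0,-30],[0,0,0],1],
  [[0,0,-35],[0,0,0],1],
  [[0,0,-20],[0,0,0],1],
  [[0,0,0],[0,0,0],1],
])

```text
time_s: 10.42
tool_pos: [0.4898, 0.2432, 0.1906]
tool_rot: [179.4, -0.1, 115.0]
force: [0.1, -0.7, 0.6]
grip_width: 0.056
grasp_force: 12.0
```

```bash
python3 p.py 600 0 185 90;python3 p.py 459.5 -255 185 115
```

```text
t 10.4167 pose [489.8 243.2 190.6] [ 1.794e+02 -1.000e-01  1.150e+02] w 0.055980608580480755 f 11.99908378534019 q1,q7 -39.44778953626857 -3.033044720504314
turn [ 0.009 -0.003  0.437] rows 3.4942163385720404 | shift after turn [-243.2  110.2    5.6] rows 6.404480384530682 | shift no turn [-267.    -3.     5.2]
t 10.4167 pose [489.8 243.2 190.6] [ 1.794e+02 -1.000e-01  1.150e+02] w 0.055980608580480755 f 11.99908378534019 q1,q7 -39.44778953626857 -3.033044720504314
turn [ 0.01  -0.001  0.   ] rows 0.07964562319405316 | shift after turn [-438.7 -238.     5.6] rows 11.969889865239338 | shift no turn [-438.6 -238.2    2.6]
```

Call:
drive_tool([
  [[-20,-11,0],[0,0,0],1],
  [[-30,-16,0],[0,0,0],1],
  [[-36,-20,0],[0,0,0],1],
  [[-36,-20,0],[0,0,0],1],
  [[-36,-20,0],[0,0,0],1],
  [[-36,-20,0],[0,0,0],1],
  [[-36,-20,0],[0,0,0],1],
  [[-36,-20,0],[0,0,0],1],
  [[-36,-20,0],[0,0,0],1],
  [[-36,-20,0],[0,0,0],1],
  [[-36,-18,0],[0,0,0],1],
  [[-30,-16,0],[0,0,0],1],
])

```text
time_s: 11.42
tool_pos: [0.4564, -0.2208, 0.1844]
tool_rot: [180.0, 0.0, 114.9]
force: [0.6, 0.0, -0.5]
grip_width: 0.0558
grasp_force: 12.0
```

Call:
drive_tool([
  [[-20,-11,0],[0,0,0],1],
  [[-12,-6,0],[0,0,0],1],
  [[0,0,0],[0,0,0],1],
])

```text
time_s: 11.67
tool_pos: [0.4542, -0.2579, 0.1842]
tool_rot: [-179.9, 0.1, 114.7]
force: [-0.2, 0.1, 0.6]
grip_width: 0.056
grasp_force: 12.0
```

```bash
python3 p.py 459.5 -255 71 115
```

```text
t 11.6667 pose [ 454.2 -257.9  184.2] [-1.799e+02  1.000e-01  1.147e+02] w 0.056040724490440445 f 11.998502262867987 q1,q7 -11.297446233654165 54.01629024620598
turn [-0.001  0.001 -0.006] rows 0.04692531639691369 | shift after turn [  0.3   6.1 113.2] rows 2.718571624932717 | shift no turn [  0.5   6.2 113.2]
```

Call:
drive_tool([
  [[0,6,0],[0,0,0],1],
  [[0,0,20],[0,0,0],1],
  [[0,0,30],[0,0,0],1],
  [[0,0,30],[0,0,0],1],
  [[0,0,16],[0,0,0],1],
  [[0,0,10],[0,0,0],1],
  [[0,0,6],[0,0,0],1],
  [[0,0,1],[0,0,0],1],
  [[0,0,0],[0,0,0],1],
])

```text
time_s: 12.42
tool_pos: [0.4619, -0.2511, 0.0719]
tool_rot: [180.0, 0.0, 115.1]
force: [1.0, -1.0, -0.9]
grip_width: 0.0559
grasp_force: 12.0
```

Call:
drive_tool([
  [[0,0,1.5],[0,0,0],1],
  [[0,0,0],[0,0,0],1],
  [[0,0,0],[0,0,0],0],
  [[0,0,0],[0,0,0],0],
  [[0,0,0],[0,0,0],0],
  [[0,0,0],[0,0,0],0],
  [[0,0,0],[0,0,0],0],
  [[0,0,-15],[0,0,0],0],
  [[0,0,-35],[0,0,0],0],
  [[0,0,-40],[0,0,0],0],
  [[0,0,-40],[0,0,0],0],
  [[0,0,-20],[0,0,0],0],
])

```text
time_s: 13.42
tool_pos: [0.4627, -0.2527, 0.2248]
tool_rot: [179.7, 0.2, 115.0]
force: [1.0, -0.2, -0.1]
grip_width: 0.087
grasp_force: 0.0
```

```bash
python3 w.py w4;  python3 p.py 663 128 220 46.4; python3 p.py 663 128 220 136.4
```

```text
rim [409  99 103  90] rect [ 645.1 -130.5] [101.8  67.5] 72.4 circ [ 643.  -129.9] 115 z [10. 64. 77.]
rim [225 146  55  57] rect [ 462.6 -251.5] [55.1 58.2] 25.0 circ [ 462.5 -251.5] 59 z [ 6. 73. 77.]
saucer [198 112 101 100] rect [ 459.  -254.7] [121.9 122.8] 27.1 circ [ 459.4 -254.5] 124 z [ 3.  4. 10.]
saucer [145 281 209  41] rect [ 541.7 -431.5] [296.6  65.9] 25.2 circ [ 548.2 -445.3] 297 z [ 4.  6. 10.]
t 13.4667 pose [ 464.1 -253.3  227.2] [179.5   0.4 115. ] w 0.08691417874066047 f 0.0 q1,q7 -12.4734125554956 52.73983660359766
turn [1.100e-02 1.000e-03 1.197e+00] rows 9.578793622377667 | shift after turn [ 413.3 -119.     7.2] rows 10.315163777800947 | shift no turn [261.6 341.3   8.4]
t 13.4667 pose [ 464.1 -253.3  227.2] [179.5   0.4 115. ] w 0.08691417874066047 f 0.0 q1,q7 -12.4734125554956 52.73983660359766
turn [ 0.007  0.008 -0.373] rows 2.9891332570261215 | shift after turn [119.  413.3   7.2] rows 10.315163777800947 | shift no turn [261.6 341.3   8.4]
```

Call:
drive_tool([
  [[0,0,0],[0,0,-0.1245],0],
  [[0,0,0],[0,0,-0.1245],0],
  [[0,0,0],[0,0,-0.1245],0],
  [[10,35,0],[0,0,0],0],
  [[11,38,0],[0,0,0],0],
  [[11,38,0],[0,0,0],0],
  [[11,38,0],[0,0,0],0],
  [[11,38,0],[0,0,0],0],
  [[11,38,0],[0,0,0],0],
  [[11,38,0],[0,0,0],0],
  [[11,38,0],[0,0,0],0],
  [[11,38,0],[0,0,0],0],
])

```text
time_s: 14.47
tool_pos: [0.6242, 0.0635, 0.2194]
tool_rot: [-180.0, -0.0, 136.4]
force: [1.0, -0.7, 0.5]
grip_width: 0.087
grasp_force: 0.0
```

Call:
drive_tool([
  [[11,38,0],[0,0,0],0],
  [[10,36,0],[0,0,0],0],
  [[0,0,0],[0,0,0],0],
  [[0,0,0],[0,0,0],0],
  [[0,0,0],[0,0,0],0],
])

```text
time_s: 14.88
tool_pos: [0.6593, 0.1288, 0.2191]
tool_rot: [-179.9, 0.0, 136.4]
force: [0.8, 0.2, 0.6]
grip_width: 0.0871
grasp_force: 0.0
```

```bash
python3 p.py 663 128 69 136.4; python3 w.py w5
```

```text
t 14.8833 pose [659.3 128.8 219.1] [-179.9    0.   136.4] w 0.08705683864568263 f 0.0 q1,q7 -31.273428042701006 39.27460632674482
turn [-0.002  0.     0.   ] rows 0.015067882525428417 | shift after turn [ -3.2   1.9 150.1] rows 3.600537331155805 | shift no turn [ -3.2   2.2 150.1]
rim [18 96 65 53] rect [480.1  22.4] [69.9 50.2] 51.2 circ [479.6  22.9] 70 z [57. 84. 86.]
rim [232 152  57  59] rect [667.1 130.8] [55.9 59.1] 44.6 circ [667.1 130.5] 78 z [ 5. 69. 77.]
saucer [167   0 111  56] rect [524.9 210. ] [119.3  57.6] 45.8 circ [505.7 228.7] 119 z [ 2.  4. 10.]
saucer [196 131 122  80] rect [668.  125.1] [140.2  85. ] 40.0 circ [668.2 124.4] 161 z [ 3.  4. 11.]
```

View pics/w5.png

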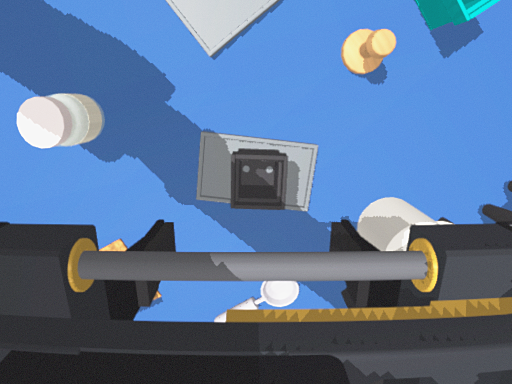

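The wrist view shows the square pot at (260,180), aligned with the tool, on the oblong saucer. The jar, tamper and mug are clear of the fingers.

Call:
drive_tool([
  [[-4,6,20],[0,0,0],0],
  [[0,0,30],[0,0,0],0],
  [[0,0,30],[0,0,0],0],
  [[0,0,30],[0,0,0],0],
  [[0,0,22],[0,0,0],0],
  [[0,0,11],[0,0,0],0],
  [[0,0,7],[0,0,0],0],
  [[0,0,0],[0,0,0],0],
  [[0,0,0],[0,0,0],1],
  [[0,0,0],[0,0,0],1],
  [[0,0,0],[0,0,0],1],
  [[0,0,0],[0,0,0],1],
])

```text
time_s: 15.93
tool_pos: [0.6675, 0.1316, 0.0713]
tool_rot: [179.9, 0.1, 136.4]
force: [0.2, -0.3, -0.3]
grip_width: 0.0681
grasp_force: 0.0
```

Call:
drive_tool([
  [[0,0,0],[0,0,0],1],
  [[0,0,0],[0,0,0],1],
  [[0,0,0],[0,0,0],1],
  [[0,0,-10],[0,0,0],1],
  [[0,0,-20],[0,0,0],1],
  [[0,0,-30],[0,0,0],1],
  [[0,0,-30],[0,0,0],1],
  [[0,0,0],[0,0,0],1],
])

```text
time_s: 16.6
tool_pos: [0.6704, 0.1317, 0.1678]
tool_rot: [179.4, 0.3, 136.4]
force: [1.2, -0.1, 0.3]
grip_width: 0.0558
grasp_force: 11.9
```

```bash
python3 p.py 486 239.5 160 84.4
```

```text
t 16.6 pose [670.4 131.7 167.8] [179.4   0.3 136.4] w 0.05578118038489003 f 11.922495067119598 q1,q7 -30.851887491949867 39.98298920961368
turn [0.012 0.001 0.908] rows 7.263594296146516 | shift after turn [  89.3 -194.     7.8] rows 5.125632290998669 | shift no turn [207.9 -49.1   6.1]
```

Call:
drive_tool([
  [[0,0,0],[0,0,0.1135],1],
  [[0,0,0],[0,0,0.1135],1],
  [[0,0,0],[0,0,0.1135],1],
  [[0,0,0],[0,0,0.1135],1],
  [[0,0,0],[0,0,0.1135],1],
  [[0,0,0],[0,0,0.1135],1],
  [[0,0,0],[0,0,0.1135],1],
  [[0,0,0],[0,0,0.1135],1],
  [[10,-25,0],[0,0,0],1],
  [[16,-34,0],[0,0,0],1],
  [[16,-34,0],[0,0,0],1],
  [[16,-34,0],[0,0,0],1],
])

```text
time_s: 17.6
tool_pos: [0.5445, 0.2018, 0.16]
tool_rot: [180.0, -0.0, 84.4]
force: [0.4, 1.3, -0.2]
grip_width: 0.056
grasp_force: 11.9
```

Call:
drive_tool([
  [[16,-34,0],[0,0,0],1],
  [[13,-28,0],[0,0,0],1],
  [[0,0,0],[0,0,0],1],
  [[0,0,0],[0,0,0],1],
])

```text
time_s: 17.93
tool_pos: [0.4855, 0.2382, 0.1605]
tool_rot: [-180.0, -0.1, 84.6]
force: [0.4, -0.0, -0.7]
grip_width: 0.0557
grasp_force: 11.9
```

```bash
python3 p.py 486 239.5 72 84.4
```

```text
t 17.9333 pose [485.5 238.2 160.5] [-1.80e+02 -1.00e-01  8.46e+01] w 0.05565170588997034 f 11.922443211078644 q1,q7 -55.98723384463333 -30.647901091109798
turn [-0.    -0.002  0.004] rows 0.03713985919784279 | shift after turn [ 1.4  0.3 88.5] rows 2.1226895737640246 | shift no turn [ 1.2  0.3 88.5]
```

Call:
drive_tool([
  [[1,0,15],[0,0,0],1],
  [[0,0,30],[0,0,0],1],
  [[0,0,24],[0,0,0],1],
  [[0,0,12],[0,0,0],1],
  [[0,0,6],[0,0,0],1],
  [[0,0,2],[0,0,0],1],
  [[0,0,0],[0,0,0],1],
  [[0,0,0],[0,0,0],1],
])

```text
time_s: 18.6
tool_pos: [0.4884, 0.2376, 0.0721]
tool_rot: [179.9, -0.1, 84.4]
force: [0.8, -0.7, -0.4]
grip_width: 0.0558
grasp_force: 11.9
```

Call:
drive_tool([
  [[0,0,2],[0,0,0],1],
  [[0,0,0],[0,0,0],1],
  [[0,0,0],[0,0,0],0],
  [[0,0,0],[0,0,0],0],
  [[0,0,0],[0,0,0],0],
  [[0,0,0],[0,0,0],0],
  [[0,0,0],[0,0,0],0],
  [[0,0,-15],[0,0,0],0],
  [[0,0,-35],[0,0,0],0],
  [[0,0,-40],[0,0,0],0],
  [[0,0,-40],[0,0,0],0],
  [[0,0,-20],[0,0,0],0],
])

```text
time_s: 19.6
tool_pos: [0.4889, 0.238, 0.2239]
tool_rot: [179.7, -0.3, 84.4]
force: [1.0, 0.1, 0.2]
grip_width: 0.087
grasp_force: 0.0
```

```bash
python3 w.py w6;  python3 p.py 645 -130.5 220 72.8
```

```text
rim [224 149  56  58] rect [488.8 237.1] [59.  55.6] 83.1 circ [488.5 236.4] 78 z [ 8. 69. 77.]
saucer [202 117  95  91] rect [486.3 240. ] [111.2 112.8] 84.4 circ [486.4 239.9] 157 z [ 3.  4. 11.]
saucer [358 179  94  72] rect [681.5 139.3] [101.5  88.9] 40.1 circ [682.1 139.1] 127 z [ 3.  4. 10.]
t 19.65 pose [490.3 238.8 226.5] [179.5  -0.4  84.4] w 0.08725102810377493 f 0.0 q1,q7 -56.629532116072625 -31.929964441912897
turn [ 0.007 -0.008  0.202] rows 1.620012569770022 | shift after turn [-307.   257.     6.5] rows 9.602610745914605 | shift no turn [-352.4  190.1    5.4]
```

Call:
drive_tool([
  [[0,0,0],[0,0,0.101],0],
  [[0,0,0],[0,0,0.101],0],
  [[-30.5,25.7,0],[0,0,0],0],
  [[-30.5,25.7,0],[0,0,0],0],
  [[-30.5,25.7,0],[0,0,0],0],
  [[-30.5,25.7,0],[0,0,0],0],
  [[-30.5,25.7,0],[0,0,0],0],
  [[-30.5,25.7,0],[0,0,0],0],
  [[-30.5,25.7,0],[0,0,0],0],
  [[-30.5,25.7,0],[0,0,0],0],
  [[-30.5,25.7,0],[0,0,0],0],
  [[-30.5,25.7,0],[0,0,0],0],
])

```text
time_s: 20.65
tool_pos: [0.643, -0.1314, 0.2183]
tool_rot: [-180.0, -0.0, 72.9]
force: [0.2, 0.1, 0.4]
grip_width: 0.0869
grasp_force: 0.0
```

Call:
drive_tool([
  [[0,0,0],[0,0,0],0],
  [[0,0,0],[0,0,0],0],
  [[0,0,0],[0,0,0],0],
])

```text
time_s: 20.9
tool_pos: [0.6423, -0.1296, 0.218]
tool_rot: [-179.9, -0.0, 72.8]
force: [-0.6, 0.6, -1.3]
grip_width: 0.0871
grasp_force: 0.0
```

```bash
python3 p.py 645 -130.5 69 72.8; python3 w.py w7
```

```text
t 20.9 pose [ 642.3 -129.6  218. ] [-179.9   -0.    72.8] w 0.0871109961562909 f 0.0 q1,q7 -23.79321496118931 3.690532048051115
turn [-0.001 -0.     0.   ] rows 0.01166542364069839 | shift after turn [-1.00e-01  2.80e+00  1.49e+02] rows 3.5746584438393945 | shift no turn [-1.00e-01  3.10e+00  1.49e+02]
rim [466   0  46 143] rect [894.8 -98.2] [134.2  49.2] 77.2 circ [885.2 -96. ] 137 z [  0.  73. 121.]
rim [14 58 66 55] rect [479.6  16.5] [50.8 67.6] 67.2 circ [480.1  17.7] 68 z [56. 84. 86.]
rim [231 135  49  88] rect [ 644.4 -132.5] [89.3 47.4] 73.0 circ [ 644.4 -133. ] 99 z [29. 69. 77.]
```

View pics/w7.png

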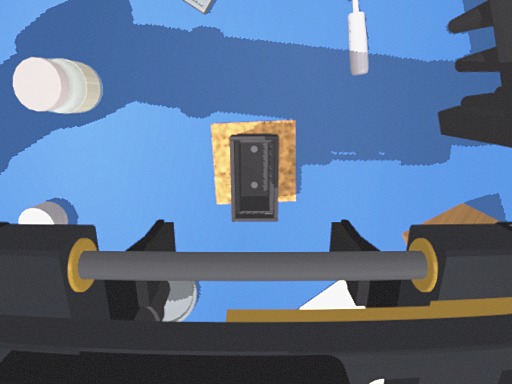

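The oblong pot stands upright on the pad at (254,178), aligned with the tool.

Call:
drive_tool([
  [[-2,3,20],[0,0,0],0],
  [[0,0,30],[0,0,0],0],
  [[0,0,30],[0,0,0],0],
  [[0,0,30],[0,0,0],0],
  [[0,0,22],[0,0,0],0],
  [[0,0,10],[0,0,0],0],
  [[0,0,6],[0,0,0],0],
  [[0,0,0],[0,0,0],0],
  [[0,0,0],[0,0,0],1],
  [[0,0,0],[0,0,0],1],
  [[0,0,0],[0,0,0],1],
  [[0,0,0],[0,0,0],1],
])

```text
time_s: 21.95
tool_pos: [0.6456, -0.1329, 0.0721]
tool_rot: [179.9, -0.0, 72.8]
force: [0.1, -0.1, -0.3]
grip_width: 0.0681
grasp_force: 0.0
```

Call:
drive_tool([
  [[0,0,0],[0,0,0],1],
  [[0,0,0],[0,0,0],1],
  [[0,0,0],[0,0,0],1],
  [[0,0,0],[0,0,0],1],
  [[0,0,-10],[0,0,0],1],
  [[0,0,-20],[0,0,0],1],
  [[0,0,-30],[0,0,0],1],
  [[0,0,-30],[0,0,0],1],
  [[0,0,0],[0,0,0],1],
  [[0,0,0],[0,0,0],1],
])

```text
time_s: 22.78
tool_pos: [0.6462, -0.1333, 0.1637]
tool_rot: [179.7, -0.1, 72.8]
force: [0.1, -0.5, -0.9]
grip_width: 0.0474
grasp_force: 12.0
```

```bash
python3 p.py 668 124.5 160 40
```

```text
t 22.7833 pose [ 646.2 -133.3  163.7] [ 1.797e+02 -1.000e-01  7.280e+01] w 0.04737167459359745 f 11.991131007671356 q1,q7 -23.00367150290767 5.182995872897971
turn [ 0.004 -0.002  0.573] rows 4.582893811164483 | shift after turn [ 182.4 -183.5    3.7] rows 6.205545022702532 | shift no turn [252.7 -55.4   3.7]
```

Call:
drive_tool([
  [[0,0,0],[0,0,0.1146],1],
  [[0,0,0],[0,0,0.1146],1],
  [[0,0,0],[0,0,0.1146],1],
  [[0,0,0],[0,0,0.1146],1],
  [[0,0,0],[0,0,0.1146],1],
  [[18,-18,0],[0,0,0],1],
  [[28,-28,0],[0,0,0],1],
  [[28,-28,0],[0,0,0],1],
  [[28,-28,0],[0,0,0],1],
  [[28,-28,0],[0,0,0],1],
  [[28,-28,0],[0,0,0],1],
  [[24,-25,0],[0,0,0],1],
])

```text
time_s: 23.78
tool_pos: [0.6656, 0.128, 0.1594]
tool_rot: [-179.9, 0.1, 40.1]
force: [-0.2, 0.9, -0.3]
grip_width: 0.0478
grasp_force: 12.0
```

Call:
drive_tool([
  [[0,0,0],[0,0,0],1],
  [[0,0,0],[0,0,0],1],
  [[0,0,0],[0,0,0],1],
])

```text
time_s: 24.03
tool_pos: [0.6659, 0.1238, 0.1597]
tool_rot: [-180.0, 0.1, 40.0]
force: [-0.2, -0.7, -0.5]
grip_width: 0.0476
grasp_force: 12.0
```

```bash
python3 p.py 668 124.5 71.5 40
```

```text
t 24.0333 pose [665.9 123.8 159.7] [-1.8e+02  1.0e-01  4.0e+01] w 0.04759611851269985 f 11.990667432546616 q1,q7 -45.96642241798126 -47.81641176767239
turn [-0.     0.002  0.   ] rows 0.020019037398883083 | shift after turn [ 2.   0.8 88.2] rows 2.1156351741543324 | shift no turn [ 2.3  0.8 88.2]
```

Call:
drive_tool([
  [[2,1,15],[0,0,0],1],
  [[0,0,30],[0,0,0],1],
  [[0,0,24],[0,0,0],1],
  [[0,0,11],[0,0,0],1],
  [[0,0,5],[0,0,0],1],
  [[0,0,3],[0,0,0],1],
  [[0,0,0],[0,0,0],1],
  [[0,0,0],[0,0,0],1],
])

```text
time_s: 24.7
tool_pos: [0.6698, 0.1246, 0.0742]
tool_rot: [179.9, -0.1, 40.0]
force: [-0.1, -0.5, 0.5]
grip_width: 0.0479
grasp_force: 12.0
```

Call:
drive_tool([
  [[0,0,2],[0,0,0],1],
  [[0,0,0],[0,0,0],1],
  [[0,0,0],[0,0,0],1],
])

```text
time_s: 24.95
tool_pos: [0.6692, 0.1251, 0.0715]
tool_rot: [180.0, -0.1, 40.0]
force: [0.9, -0.7, -0.7]
grip_width: 0.0476
grasp_force: 12.0
```

Call:
drive_tool([
  [[0,0,1],[0,0,0],1],
  [[0,0,0],[0,0,0],1],
  [[0,0,0],[0,0,0],0],
  [[0,0,0],[0,0,0],0],
  [[0,0,0],[0,0,0],0],
  [[0,0,0],[0,0,0],0],
  [[0,0,0],[0,0,0],0],
  [[0,0,-15],[0,0,0],0],
  [[0,0,-35],[0,0,0],0],
  [[0,0,-40],[0,0,0],0],
  [[0,0,-40],[0,0,0],0],
  [[0,0,-20],[0,0,0],0],
])

```text
time_s: 25.95
tool_pos: [0.6709, 0.1244, 0.2268]
tool_rot: [179.8, -0.4, 40.0]
force: [1.2, -0.3, 1.0]
grip_width: 0.0866
grasp_force: 0.0
```

```bash
python3 w.py w8; python3 - <<'E'
from h import *
im,d=env.read_camera('scene'); cv2.imwrite('pics/end.png',cv2.resize(im,(800,600)))
E
```

```text
rim [226 134  48  85] rect [669.6 125.3] [88.2 48.2] 39.9 circ [669.7 125. ] 99 z [ 9. 68. 77.]
saucer [359 104  65  90] rect [807.   -2.7] [131.1  52.1] 89.6 circ [799.5  -2.8] 133 z [ 2. 10. 19.]
saucer [214 108  72 113] rect [668.7 124.7] [139.9  84.5] 40.0 circ [668.5 125. ] 162 z [ 2.  4. 11.]
saucer [ 39 157 114  94] rect [488.7 239.2] [112.4 116.2] 84.5 circ [488.6 239. ] 155 z [ 3.  4. 11.]
```

View pics/end.png

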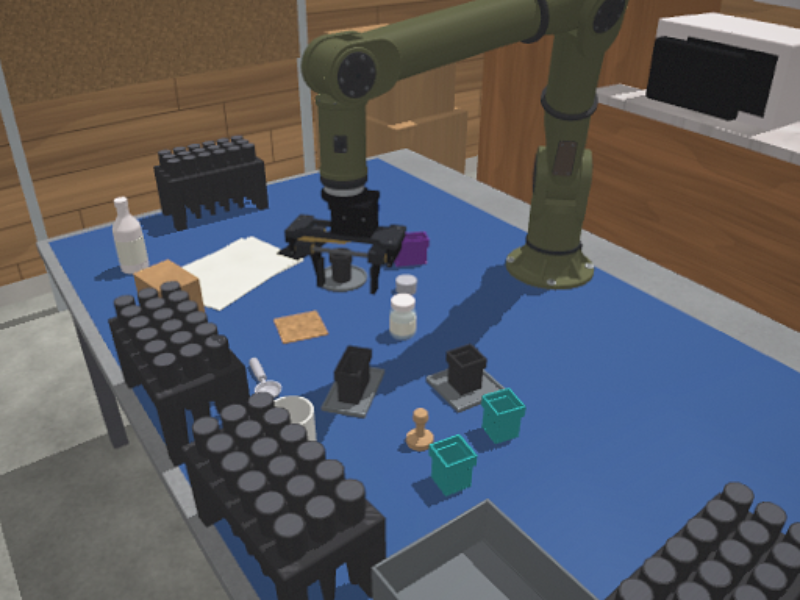

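The scene view shows every pot upright on its own saucer: oblong at (352,378), square at (465,370) and round at (342,270). The jar, tin and tamper have not moved, and the gripper is clear of everything.

```bash
python3 -c "
from h import *
print(env.sign_off())"
```

```text
the job is handed in; nothing more can be done
None
```

All three pots are upright on their own saucers, each within about 5 mm of centre and with the square and oblong pots parallel to their saucers; the job was handed in at about 26 s (the sign-off returned no verdict), with the bystanders undisturbed in the last picture.

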